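# Stand the check-in panel on its kickstand and hold it

### The arm

A 6-joint arm with a two-finger parallel gripper is mounted at the origin on the work surface. World frame = base frame: x ahead of the robot, y to its left, z up, the work surface at z = 0. Lengths are in m, angles in degrees, forces in N, time in s.
With the tool pointing down it reaches from about 0.325 to 0.775 m from the base axis. Payload 9.3 kg.
Tool frame: the origin (TCP) lies between the finger pads, 19 mm behind the fingertips; this is the grasp point; z points along the fingers, y is the line along which they close (so a half turn about z gives the same grasp; the last joint's range is limited). The gripper opens to 85 mm and grips with 20 to 120 N. Pads are 22 mm wide; open, the fingers measure 114 mm over their backs; the gripper's body (76 mm by 85 mm) begins 54 mm behind the grasp point. The pads swing forward as they close: fully open they stand 13 mm farther back than shut.
Start: joints at [67.804, 14.817, 1.232, 76.415, 0, 81.257], TCP at [0.128, 0.535, 0.25] pointing down, gripper open.
Joint ranges: [-174.27, 174.27], [-52.1, 104.24], [-59.71, 78.15], [-110.17, 111.67], [-87.03, 83.33], [-180, 180]. Speed limits (degrees/s): [127.2, 127.2, 159.86, 180, 180, 180].

### API

Orientations are given as [roll, pitch, yaw] about the fixed x, y, z axes, in that order (R = Rz(yaw) Ry(pitch) Rx(roll)).
In Python, from bench import bot, viewer, workorder gives the robot as it stands.
- The arm moves only by the tool drive_tool, never from a script. Its argument "motion" is a list that holds one entry, the list of rows, each a list of 5 numbers: the shift along the tool's x, y, z as a fraction of full scale, then the turn about the tool's z as a fraction of full scale, then the opening, from -1 (shut) to 1 (fully open). In form: [[[x, y, z, turn, hand], ...]]. A call has 1 to 20 rows; each row shifts and turns the commanded pose from where the row before left it, along the tool's axes as they then stand; what a row does not reach is not made up. Full scale, the value 1, is 30 mm for a shift and 0.12 rad for a turn. A row lasts 1/12 s, in which the tool goes at most 41.7 mm and 7.16 degrees, less where a joint would pass 70% of its speed; a pose out of reach is approached as far as the arm can. A call with a number of a shift or a turn outside -1 to 1 is refused whole. A call with a gripper value outside its range is refused whole. The fingers move at their own pace and stop on an object; "newtons" is the grip in N (left out, the last holds). Time passes only in rows, so rows that do not move let the fingers close. It gives the time, the measured TCP pose, the force, the opening and the grip force at its end, in the units of the state.
- bot.get_obs(): the state, without advancing time (a new reading comes with each control period).
- viewer.get_image(name): name is "scene" or "side" or "wrist"; returns a dict with "pixels" (480x640x3 uint8, blue, green, red), "intrinsics" (3x3 intrinsics, pixels), "world_from_camera" (4x4, takes a point from camera to world coordinates). Camera axes: x right, y down, z forward; pixel columns grow to the right and rows downward; lengths in m; the calibration is good to about 2 mm. A picture is of the moment at which its call begins. There is no depth.
- workorder.close_job(): hands the job in; it is judged then, once.
Trained networks look in a picture, given as the dict that the camera call returned (one of the last four; its "shot" number tells which), for a name from the list of things; names that differ only in an ending like _2 or _b are one class to them, and where a whole thing is asked for, a point or a joint stands for the part that bears it (a point fixed in the world has none). Each returns a list of dicts, best first, with "conf" (0 to 1); they miss things now and then, are a little off and sometimes report something else, mostly with a low value. They report only what shows in the picture. A call takes as long as a camera call.
- viewer.outline_of(name, picture): "region" (480x640 bool, what is visible of it) and "box" ([left, top, right, bottom] in pixels, round what is visible of it).
- viewer.mark_of(name, picture): "uv" ([column, row] in pixels: a listed point, or the origin of a listed thing).
The state is a dict: "time_s": time; "joints": joint angles; "qvel": joint speeds; "joint_efforts": joint torques, N m; "eef_pos": TCP position; "ee_rot": TCP orientation; "ft_force": force on the tool from outside, world axes, zero at the start; "wrist_torque": the same for the moment, N m; "finger_gap": finger opening in m; "grasp_force": force on a finger pad.
Only numpy, scipy, OpenCV 4.12 (cv2) and the standard library are available. Lean on these libraries where they do the work, as an engineer would, in place of code of your own. Each camera call takes 0.05 s, during which the arm holds its last target. There are 200 camera calls.

### The job

The check-in touch panel is lying face down on its dark desk pad; get it up for the next patient. Flip the kickstand on its back over centre, all the way open on its stop, then raise the panel and stand it upright on the pad, on its bottom edge and leaning back with the kickstand's foot resting on the pad. It tips easily, so finish while still gripping it by its carry handle, holding it steady there; never let it drop, and leave everything else where it is.

Things in the scene. Friction and masses are not known exactly. Their poses are not given: they have to be found in the camera images.
- mat: Dark blue-grey desk pad fixed on the counter, 380 (its x) x 420 (its y) x 3 mm; origin at the middle of its underside on the counter, z up. Its yaw varies by about 0.42 rad either way.
- panel: White touch panel, grey corner bumpers, loose, 0.78 to 0.98 kg; starts face down on the pad, bottom edge towards the robot. Origin: middle of the bottom edge, screen side. Own x: up the panel to the handle; y: along its width; z: out of its back (up while face down, towards the robot once raised). Case x 0 to 150, y -115 to 115, z 0 to 24 mm; centre of mass x 80, z 13 mm.
- handle (a point): Middle of the teal carry handle's round grip bar, 12 mm thick, 72 mm straight along the panel's y, at x 192, y 0, z 15 mm of the panel's frame; 36 mm gap between bar and case, free space beyond. The bar is 18 mm above the counter when the panel lies, about 190 mm when it stands on its kickstand.
- heel (a point): Middle of the bottom edge on the back side (x 0, y 0, z 24 mm of the panel's frame). The panel rises by turning 90 degrees about its bottom edge on the screen side (the panel's origin), then about 15 degrees further about this heel edge, back towards the robot, until the open kickstand's foot meets the pad.
- hinge (a point): Middle of the kickstand's hinge axis: x 73, y 0, z 36 mm of the panel's frame (12 mm off the back), axis along the panel's y, between two grey lugs 41 mm either side.
- foot: Orange rubber sleeve on the kickstand's cross-bar: round, 12 mm thick, 58 mm long along the panel's y; origin at its middle, 68 mm from the hinge axis. Folded: at x 141, z 36 mm of the panel's frame, 6 mm clear of the back, near the top edge. Open: at x 21, z 80 mm.
- stand (a joint): Angle of the kickstand (U-shaped steel wire leg, 76 mm wide), rad: 0 folded flat along the back towards the handle (the start), 1.57 square to the back, 2.44 open on its stop, pointing out and down to the bottom edge. Over-centre spring: short of about 1.2 it snaps back folded, past about 1.4 it snaps open; lifting it from folded takes about 1.5 N at the foot.
- stylus: Grey stylus lying on the pad beside the panel, 130 mm long, 10 mm thick; origin under its middle. To be left alone.
- gel: White and teal pump bottle of hand gel standing on the pad beside the panel, 54 mm in diameter, 150 mm high; origin under its middle. To be left alone.
- thermometer: White hand-held thermometer lying on its side on the counter, 120 x 95 x 36 mm; origin on its underside. To be left alone.
- stapler: Dark blue stapler on the counter, 135 x 34 x 50 mm; origin under its middle. To be left alone.
- labels: Roll of labels standing on the counter, 72 mm in diameter, 50 mm high; origin under its middle. To be left alone.
- cup: Specimen cup with a red lid on the counter, 68 mm in diameter, 71 mm high; origin under its middle. To be left alone.
- mouse: Black computer mouse on the counter, 105 x 60 x 30 mm; origin under its middle. To be left alone.

How it is judged (in metres and radians):
On the way, in this order (a step that is already met when the one before it is completed fails the run):
1. the kickstand is flipped over centre and rests open on its stop (value of joint stand above 2.3 rad), for 0.3 s.
2. the panel is raised upright on its bottom edge, kickstand still open (value of joint stand above 2.25 rad and angle between panel's own x axis and vertical below 0.5 rad and height (world z) of handle above 0.14 m), for 0.2 s.
At the end, for the whole second after the job is handed in: The panel stands still on the pad: under 0.38 rad from vertical, heel edge within 8 mm of the pad's top, kickstand open (over 2.25 rad), its foot pressing on the pad (over 0.2 N), the fingers gripping the handle (over 5 N, tool centre within 45 mm of the bar's middle) (value of joint stand above 2.25 rad and angle between panel's own x axis and vertical below 0.38 rad and height (world z) of handle above 0.15 m and height (world z) of heel below 0.011 m and contact force between foot and mat above 0.2 N and x of heel in the frame of mat between -0.19 and 0.19 m and y of heel in the frame of mat between -0.21 and 0.21 m and contact force between the fingers and panel above 5 N and distance between the grasp point and handle below 0.045 m and linear speed of panel below 0.03 m/s); the arm keeps its last pose, push and grip.
It fails at once if the panel is dropped or falls over (turns faster than 6 rad/s) (angular speed of panel above 6 rad/s).
It fails at once if a bystander is disturbed (moved more than 40 mm) (distance of any of stylus, gel, thermometer, stapler, labels, cup, mouse from where it was at the start of the episode above 0.04 m).
It also fails if it takes over 59 s, if anything falls off the work surface, if the arm or the gripper's body presses on something with over 40 N, if the wrist force passes 120 N, or if a joint passes its speed limit or range.

## Working session

There is one attempt and no reset: what is moved stays moved. The work goes in short steps, Python scripts to look and compute and a tool call to move; the robot and the scene stay as the last step left them, time stands still between calls to the robot, and variables do not carry over. Pictures are saved under pics/ and viewed, at most 10 in all, crops included, and the job is handed in when it is done.

Besides the shell and the picture viewer there is one more tool, called after "Request:" by a JSON object that holds its "api" and its "payload", one argument or row to a line. drive_tool: Moves the arm, as the interface text tells. Its arguments: {"type":"object","properties":{"motion":{"type":"array"},"newtons":{"type":"number"}},"required":["motion"]}

```bash
mkdir -p pics; cat > h.py <<'E'
import numpy as np, cv2
from bench import bot, viewer, workorder
from scipy.spatial.transform import Rotation as R
def ray(p,uv):
    K=np.array(p["intrinsics"]);T=np.array(p["world_from_camera"])
    d=T[:3,:3]@np.linalg.solve(K,[uv[0],uv[1],1.]);return T[:3,3],d
def onz(p,uv,z):
    o,d=ray(p,uv);return o+d*(z-o[2])/d[2]
def proj(p,X):
    K=np.array(p["intrinsics"]);T=np.linalg.inv(np.array(p["world_from_camera"]))
    c=T[:3,:3]@np.asarray(X)+T[:3,3];c=K@c;return c[:2]/c[2]
def tri(obs):
    A=np.zeros((3,3));b=np.zeros(3)
    for p,uv in obs:
        o,d=ray(p,uv);d=d/np.linalg.norm(d);M=np.eye(3)-np.outer(d,d);A+=M;b+=M@o
    return np.linalg.solve(A,b)
def st():
    s=bot.get_obs();return s
E
python3 - <<'E'
from h import *
np.set_printoptions(precision=4,suppress=True)
s=st();print(s)
im={}
for n in["scene","side","wrist"]:
    p=viewer.get_image(n);im[n]=p
    cv2.imwrite(f"pics/a_{n}.png",p["pixels"])
    print(n,np.array(p["world_from_camera"])[:3].tolist())
    for k,z in dict(handle=.018,heel=.027,hinge=.039,foot=.039,mat=0,panel=.003,stylus=.003,gel=.003).items():
        m=viewer.mark_of(k,p)
        for q in m[:2]: print(n,k,round(q["conf"],2),np.array(q["uv"]),onz(p,q["uv"],z))
E
```

```text
{'time_s': 0.0, 'joints': array([67.8043, 14.8479,  1.1887, 76.4155, -0.0016, 81.2566]), 'qvel': array([ 0.0887, -0.0231, -0.0071,  0.0088,  0.0084, -0.0573]), 'joint_efforts': array([  0.0001, -55.5645,  34.453 ,   0.0141,  -0.0002,   0.    ]), 'eef_pos': array([0.1279, 0.5347, 0.2494]), 'ee_rot': array([-179.9259,   -0.0098,  166.5477]), 'ft_force': array([ 0.617 ,  0.275 , -0.1009]), 'wrist_torque': array([-0.0116,  0.0269,  0.0301]), 'grasp_force': 0.0, 'finger_gap': 0.08511791925107626}
scene [[0.5343960595250681, 0.6277896254975706, -0.5659514446325764, 1.3765107559168464], [0.8451065825011574, -0.40849262882966775, 0.3448603143376192, -0.4912002423971122], [-0.014687265820920854, -0.6625812843036295, -0.748845996125544, 1.1699402567664015]]
scene handle 0.85 [372.3 268.2] [0.6546 0.093  0.018 ]
scene handle 0.61 [431.4 232.9] [0.6412 0.3088 0.018 ]
scene heel 0.61 [361.2 216.1] [0.4844 0.1743 0.027 ]
scene heel 0.26 [359.3 221.2] [0.4983 0.1581 0.027 ]
scene hinge 0.77 [366.3 232.4] [0.5539 0.143  0.039 ]
scene foot 0.6 [367.7 251.1] [0.6124 0.1065 0.039 ]
scene panel 0.91 [36
[... 498 characters left out ...]
 0.0977 0.018 ]
side heel 0.79 [276.4 221.1] [0.4789 0.1731 0.027 ]
side hinge 0.79 [305.6 217.6] [0.5505 0.1465 0.039 ]
side foot 0.56 [329.6 216.1] [0.6119 0.1314 0.039 ]
side foot 0.52 [348.7 227.2] [0.6398 0.0711 0.039 ]
side panel 0.68 [327.8 215.1] [0.6287 0.1816 0.003 ]
side panel 0.58 [277.8 225.4] [0.4856 0.1841 0.003 ]
side stylus 0.73 [310.2 187.6] [0.6311 0.325  0.003 ]
side gel 0.78 [312.8 272.4] [ 0.5079 -0.0192  0.003 ]
wrist [[0.23337058629984947, 0.9371151842842078, 0.2595251448974448, 0.06347492193053929], [0.972387791704871, -0.22479820732798667, -0.06267175221300154, 0.550727014175478], [-0.0003898632950195852, 0.2669848260971001, -0.9637006540625114, 0.3740173623947479]]
```

View pics/a_scene.png

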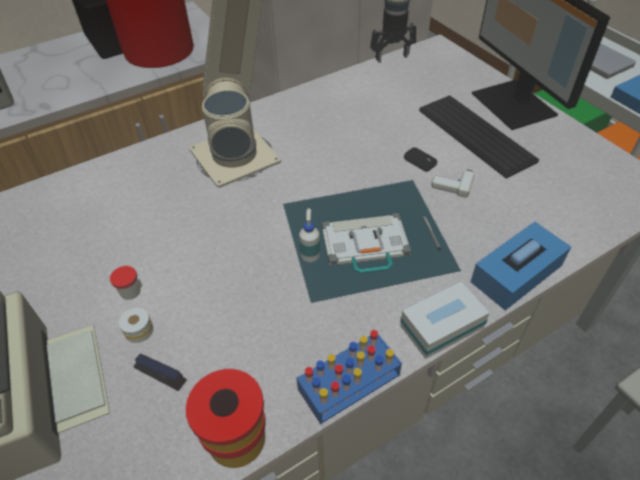

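View pics/a_side.png

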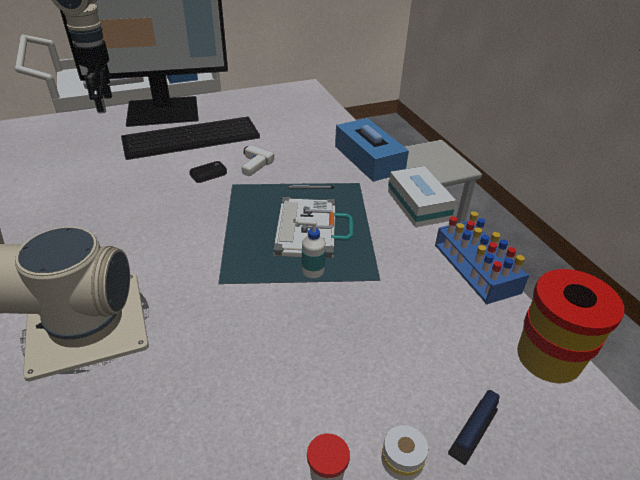

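Request:
{"api": "drive_tool", "payload": {
  "motion": [
    [[-0.88,-0.46,0,0,1],[-0.88,-0.46,0,0,1],[-0.88,-0.46,0,0,1],[-0.88,-0.46,0,0,1],[-0.88,-0.46,0,0,1],[-0.88,-0.46,0,0,1],[-0.88,-0.46,0,0,1],[-0.88,-0.46,0,0,1],[-0.88,-0.46,0,0,1],[-0.88,-0.46,0,0,1],[-0.88,-0.46,0,0,1],[-0.88,-0.46,0,0,1],[-0.88,-0.46,0,0,1],[-0.88,-0.46,0,0,1],[-0.88,-0.46,0,0,1],[-0.88,-0.46,0,0,1],[-0.88,-0.46,0,0,1],[-0.88,-0.46,0,0,1],[-0.88,-0.46,0,0,1],[-0.88,-0.46,0,0,1]]
  ]
}}

```text
time_s: 3.02
eef_pos: [0.5782, 0.1424, 0.25]
ee_rot: [180.0, 0.0, 166.5]
ft_force: [0.4, -0.3, 0.1]
finger_gap: 0.0854
grasp_force: 0.0
```

Request:
{"api": "drive_tool", "payload": {
  "motion": [
    [[0,0,0,1,-0.2],[0,0,0,1,-0.2],[0,0,0,1,-0.2],[0,0,0,1,-0.2],[0,0,0,1,-0.2],[0,0,0,1,-0.2],[0,0,0,1,-0.2],[0,0,0,1,-0.2],[0,0,0,1,-0.2],[0,0,0,1,-0.2],[0,0,0,1,-0.2],[0,0,0,1,-0.2],[0,0,0,1,-0.2],[0,0,0,1,-0.2],[0,0,0,0.7,-0.2],[0,0,0,0,-0.2],[0,0,0,0,-0.2],[0,0,0,0,-0.2]]
  ]
}}

```text
time_s: 4.52
eef_pos: [0.5772, 0.1436, 0.25]
ee_rot: [-180.0, 0.0, 65.6]
ft_force: [0.5, -0.1, 0.2]
finger_gap: 0.0343
grasp_force: 0.0
```

```bash
cat > look.py <<'E'
from h import *
import sys
np.set_printoptions(precision=4,suppress=True)
s=st();print({k:s[k] for k in("time_s","joints","eef_pos","ee_rot","ft_force","finger_gap","grasp_force")})
Z=dict(handle=.018,heel=.027,hinge=.039,foot=.039,panel=.003,stylus=.003,gel=.003)
for n in sys.argv[2:]:
    p=viewer.get_image(n);cv2.imwrite(f"pics/{sys.argv[1]}_{n}.png",p["pixels"])
    for k,z in Z.items():
        for q in viewer.mark_of(k,p)[:2]: print(n,k,round(q["conf"],2),np.array(q["uv"]),onz(p,q["uv"],z))
E
python3 look.py b wrist
```

```text
{'time_s': 4.5167, 'joints': array([  5.8939,  19.2669,   7.6085,  78.3459,   0.0012, 120.2488]), 'eef_pos': array([0.5772, 0.1436, 0.25  ]), 'ee_rot': array([-179.9958,    0.0011,   65.6451]), 'ft_force': array([ 0.5033, -0.1432,  0.244 ]), 'finger_gap': 0.034328266040672836, 'grasp_force': 0.0}
wrist handle 0.96 [420.1 214.5] [0.6599 0.0947 0.018 ]
wrist handle 0.44 [363.1 217.6] [0.6145 0.1123 0.018 ]
wrist heel 0.66 [191.  217.1] [0.4838 0.1743 0.027 ]
wrist hinge 0.85 [280.3 220.2] [0.5524 0.1433 0.039 ]
wrist foot 0.74 [366.6 216.3] [0.617  0.1176 0.039 ]
wrist panel 0.75 [195.9 213.6] [0.4809 0.1731 0.003 ]
wrist gel 0.61 [312.3 369.9] [ 0.5102 -0.0135  0.003 ]
```

View pics/b_wrist.png

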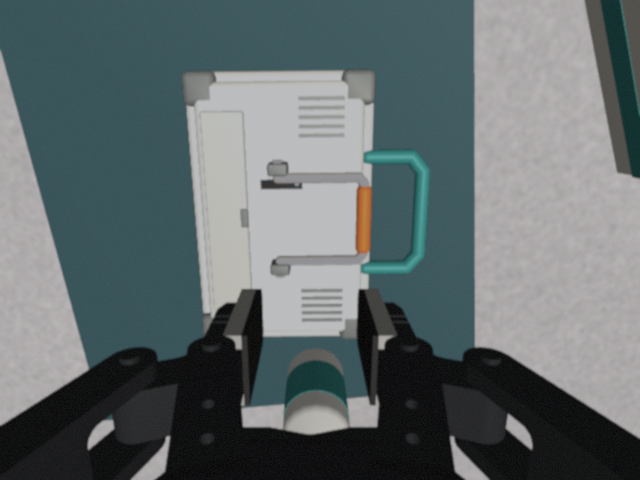

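```bash
python3 - <<'E'
from h import *
np.set_printoptions(precision=4,suppress=True)
P=dict(handle=(192,0,15),heel=(0,0,24),hinge=(73,0,36),foot=(141,0,36))
from scipy.optimize import least_squares
obs=[]
pw=None
for n in("wrist","scene","side"):
    p=viewer.get_image(n); w=1 if n=="wrist" else .5
    if n=="wrist":pw=p
    for k in P:
        q=viewer.mark_of(k,p)
        if q and q[0]["conf"]>.5: obs.append((p,k,np.array(q[0]["uv"]),w*(2 if n=="wrist" else 1)))
def X(v,k):
    a=np.array(P[k])/1000;c,s=np.cos(v[2]),np.sin(v[2])
    return np.array([v[0]+c*a[0]-s*a[1],v[1]+s*a[0]+c*a[1],.003+a[2]])
f=lambda v:np.concatenate([w*(proj(p,X(v,k))-uv) for p,k,uv,w in obs])
r=least_squares(f,[.48,.175,-.43],loss="soft_l1");v=r.x
print(v,np.degrees(v[2]));print(f(v).reshape(-1,2))
for k in P:print(k,X(v,k))
# edge check: overlay
im=pw["pixels"].copy()
c,s=np.cos(v[2]),np.sin(v[2])
for a in[(0,-115,24),(0,115,24),(150,115,24),(150,-115,24),(192,-36,15),(192,36,15),(141,29,36),(141,-29,36)]:
    a=np.array(a)/1000;x=[v[0]+c*a[0]-s*a[1],v[1]+s*a[0]+c*a[1],.003+a[2]]
    u=proj(pw,x);cv2.circle(im,(int(u[0]),int(u[1])),3,(0,0,255),-1)
cv2.imwrite("pics/b2.png",im)
E
```

```text
[ 0.4845  0.1737 -0.4239] -24.289448632890597
[[-2.2919 -0.3761]
 [-3.5621  0.521 ]
 [ 1.9322 -3.6494]
 [ 1.775   3.6026]
 [-0.3106  0.7098]
 [ 0.3186  1.9481]
 [ 0.6519 -0.6676]
 [ 2.7914 -0.4335]
 [ 0.6955 -0.177 ]
 [ 0.1161  0.7107]
 [-1.3278 -0.2106]]
handle [0.6595 0.0947 0.018 ]
heel [0.4845 0.1737 0.027 ]
hinge [0.551  0.1437 0.039 ]
foot [0.613  0.1157 0.039 ]
```

View pics/b2.png

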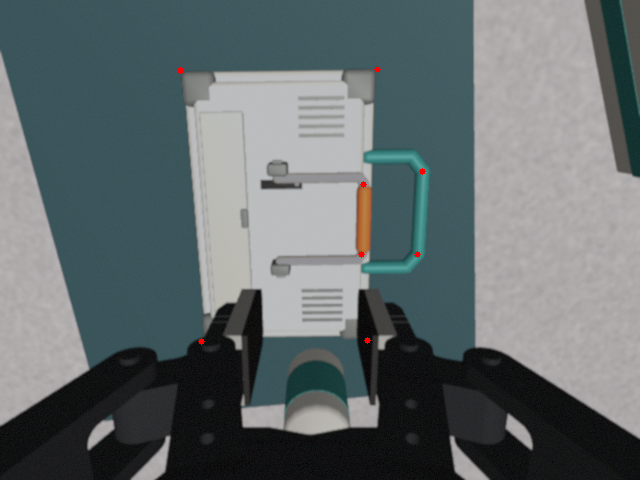

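Request:
{"api": "drive_tool", "payload": {
  "motion": [
    [[-0.17,0.74,0,0,-0.2],[-0.18,0.75,0,0,-0.2],[0,0,1,0,-0.2],[0,0,1,0,-0.2],[0,0,1,0,-0.2],[0,0,1,0,-0.2],[0,0,0.7,0,-0.2],[0,0,0,0,-0.2],[0,0,0,0,-0.2]]
  ]
}}

```text
time_s: 6.42
eef_pos: [0.6132, 0.1155, 0.1086]
ee_rot: [-179.9, 0.1, 65.5]
ft_force: [0.1, -0.2, -0.0]
finger_gap: 0.0339
grasp_force: 0.0
```

```bash
python3 look.py c wrist side
```

```text
{'time_s': 6.4167, 'joints': array([  2.9696,  25.9785,  -2.9203,  61.2174,   0.0007, 117.4899]), 'eef_pos': array([0.6132, 0.1155, 0.1086]), 'ee_rot': array([-179.8965,    0.053 ,   65.4798]), 'ft_force': array([ 0.1326, -0.2484, -0.0008]), 'finger_gap': 0.03389611938282927, 'grasp_force': 0.0}
wrist handle 0.78 [405.4 250.2] [0.6605 0.0955 0.018 ]
wrist heel 0.72 [ 28.2 259.2] [0.4837 0.174  0.027 ]
wrist hinge 0.97 [167.4 263.2] [0.5526 0.1447 0.039 ]
wrist foot 0.66 [311.2 262.1] [0.6155 0.1166 0.039 ]
wrist panel 0.58 [ 53.7 247.8] [0.4821 0.1733 0.003 ]
side handle 0.91 [348.3 225.8] [0.6535 0.1012 0.018 ]
side handle 0.53 [306.  218.3] [0.5603 0.1695 0.018 ]
side heel 0.57 [278.  220.8] [0.4833 0.1729 0.027 ]
side hinge 0.88 [304.9 217.2] [0.5494 0.1488 0.039 ]
side foot 0.42 [329.5 213.6] [0.6159 0.1417 0.039 ]
side panel 0.79 [276.8 227.3] [0.4806 0.1771 0.003 ]
side stylus 0.64 [311.7 190.8] [0.6293 0.3078 0.003 ]
side gel 0.65 [312.1 267. ] [ 0.5131 -0.0007  0.003 ]
```

View pics/c_wrist.png

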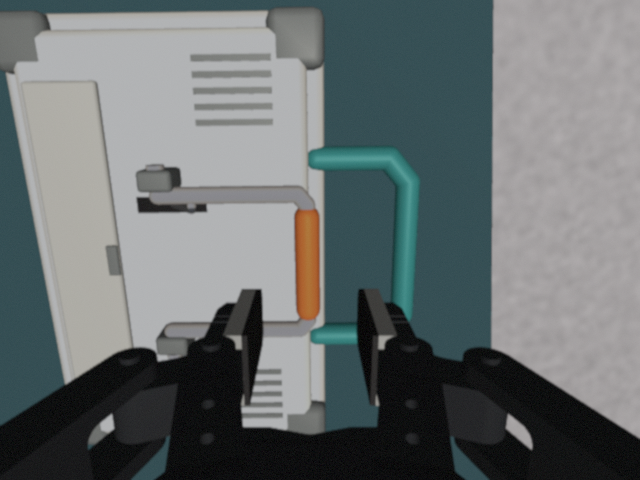

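Request:
{"api": "drive_tool", "payload": {
  "motion": [
    [[0,0.05,0.7,0,-0.2],[0,0,0.7,0,-0.2],[0,0,0.55,0,-0.2],[0,0,0,0,-0.2],[0,0,0,0,-0.8],[0,0,0,0,-0.8],[0,0,0,0,-0.8],[0,0,0,0,-0.8],[0,0,0,0,-0.8],[0,0,0,0,-0.8]]
  ],
  "newtons": 20
}}

```text
time_s: 8.05
eef_pos: [0.6148, 0.115, 0.0509]
ee_rot: [180.0, -0.0, 65.5]
ft_force: [-4.0, 1.9, -0.1]
finger_gap: 0.0109
grasp_force: 21.2
```

Request:
{"api": "drive_tool", "payload": {
  "motion": [
    [[0,-0.02,-0.28,0,-1],[0,-0.05,-0.27,0,-1],[0,-0.08,-0.265,0,-1],[0,-0.115,-0.25,0,-1],[0,-0.145,-0.235,0,-1],[0,-0.17,-0.215,0,-1],[0,-0.2,-0.195,0,-1],[0,-0.22,-0.17,0,-1]]
  ]
}}

```text
time_s: 8.72
eef_pos: [0.5898, 0.1265, 0.1096]
ee_rot: [179.6, -0.1, 65.4]
ft_force: [6.4, -8.0, 5.9]
finger_gap: 0.011
grasp_force: 19.5
```

```bash
python3 look.py d wrist side
```

```text
{'time_s': 8.7167, 'joints': array([  4.2059,  23.8016,  -6.4159,  59.4023,  -0.141 , 118.7849]), 'eef_pos': array([0.5898, 0.1265, 0.1096]), 'ee_rot': array([179.5988,  -0.0595,  65.4207]), 'ft_force': array([ 6.3685, -8.0118,  5.8712]), 'finger_gap': 0.010976646763917805, 'grasp_force': 19.53779563307762}
wrist handle 0.88 [457.9 250.6] [0.6633 0.0938 0.018 ]
wrist heel 0.61 [ 84.2 261.7] [0.4863 0.172  0.027 ]
wrist hinge 0.68 [222.4 266.4] [0.5529 0.1431 0.039 ]
wrist foot 0.79 [309.8 312.3] [0.5811 0.1035 0.039 ]
wrist panel 0.65 [101.3 248.1] [0.484  0.1729 0.003 ]
side handle 0.91 [350.4 225.8] [0.6587 0.0993 0.018 ]
side heel 0.75 [327.9 472.2] [ 0.3533 -0.491   0.027 ]
side heel 0.64 [280.6 221.2] [0.4891 0.1689 0.027 ]
side hinge 0.56 [307.3 216.6] [0.5562 0.1491 0.039 ]
side foot 0.6 [323.8 197.1] [0.6302 0.2177 0.039 ]
side panel 0.66 [278.1 224.4] [0.4877 0.188  0.003 ]
side stylus 0.48 [312.4 187.8] [0.6369 0.3219 0.003 ]
side gel 0.79 [313.9 267.7] [ 0.5163 -0.0045  0.003 ]
```

View pics/d_wrist.png

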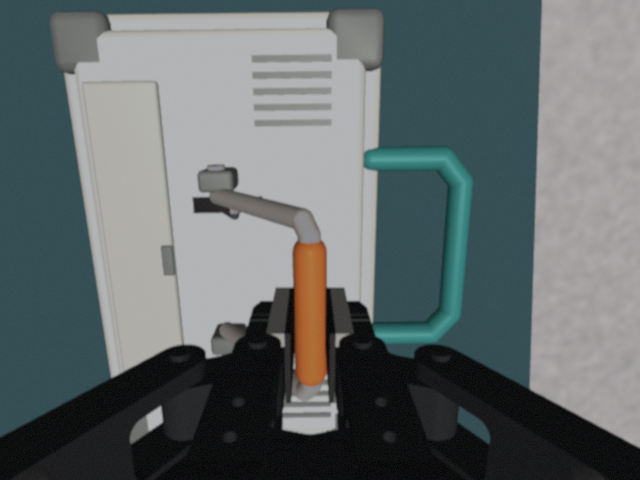

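Request:
{"api": "drive_tool", "payload": {
  "motion": [
    [[0,-0.24,-0.14,0,-1],[0,-0.255,-0.11,0,-1],[0,-0.265,-0.08,0,-1],[0,-0.275,-0.045,0,-1],[0,-0.275,-0.015,0,-1],[0,-0.275,0.02,0,-1],[0,-0.27,0.055,0,-1],[0,-0.26,0.085,0,-1],[0,-0.25,0.12,0,-1],[0,-0.235,0.15,0,-1],[0,-0.215,0.175,0,-1],[0,-0.19,0.2,0,-1],[0,0,0,0,-1],[0,0,0,0,-1]]
  ]
}}

```text
time_s: 10.68
eef_pos: [0.5047, 0.1652, 0.0941]
ee_rot: [-179.9, 0.0, 65.5]
ft_force: [-3.4, -1.7, 5.1]
finger_gap: 0.0108
grasp_force: 25.8
```

```bash
python3 look.py e wrist side scene
```

```text
{'time_s': 10.6833, 'joints': array([  9.0449,  18.463 , -17.5156,  54.0861,   0.0337, 123.5403]), 'eef_pos': array([0.5047, 0.1652, 0.0941]), 'ee_rot': array([-179.9275,    0.0077,   65.5046]), 'ft_force': array([-3.4174, -1.7104,  5.127 ]), 'finger_gap': 0.010822609249669213, 'grasp_force': 25.809454321861267}
wrist heel 0.68 [267.  269.8] [0.4868 0.1723 0.027 ]
wrist hinge 0.59 [426.2 278.9] [0.5527 0.1422 0.039 ]
wrist foot 0.92 [309.3 320. ] [0.4967 0.1456 0.039 ]
wrist panel 0.73 [266.3 252.1] [0.4849 0.1745 0.003 ]
side handle 0.77 [349.4 225.1] [0.6574 0.103  0.018 ]
side handle 0.43 [314.4 271.4] [ 0.5067 -0.0321  0.018 ]
side heel 0.93 [276.9 222.1] [0.4788 0.1685 0.027 ]
side hinge 0.95 [308.4 219.6] [0.5544 0.136  0.039 ]
side hinge 0.55 [207.5 175. ] [0.354  0.4357 0.039 ]
side foot 0.54 [285.2 200.2] [0.5256 0.2393 0.039 ]
side panel 0.66 [276.8 228.5] [0.479  0.1722 0.003 ]
side panel 0.43 [306.6 215.9] [0.5726 0.1978 0.003 ]
side stylus 0.61 [308.8 189.9] [0.623  0.3151 0.003 ]
side gel 0.91 [312.7 270.7] [ 0.5098 -0.0135  0.003 ]
side gel 0.16 [279.1 220. ] [0.4962 0.2056 0.003 ]
scene handle 0.74 [371.7 271.6] [0.6632 0.0849 0.018 ]
scene handle 0.58 [310.6 255.8] [ 0.5265 -0.0239  0.018 ]
scene heel 0.95 [360.1 215.2] [0.4796 0.1737 0.027 ]
scene hinge 0.86 [362.5 231.1] [0.544  0.1369 0.039 ]
scene foot 0.67 [140.1 330.3] [ 0.5182 -0.5032  0.039 ]
scene foot 0.45 [363.3 207.8] [0.4693 0.1918 0.039 ]
scene panel 0.82 [360.9 221. ] [0.4817 0.1761 0.003 ]
scene stylus 0.62 [431.2 233.1] [0.6319 0.3182 0.003 ]
scene gel 0.91 [313.2 255.2] [ 0.5175 -0.0106  0.003 ]
scene gel 0.61 [161.1 374.1] [ 0.6349 -0.5032  0.003 ]
```

View pics/e_wrist.png

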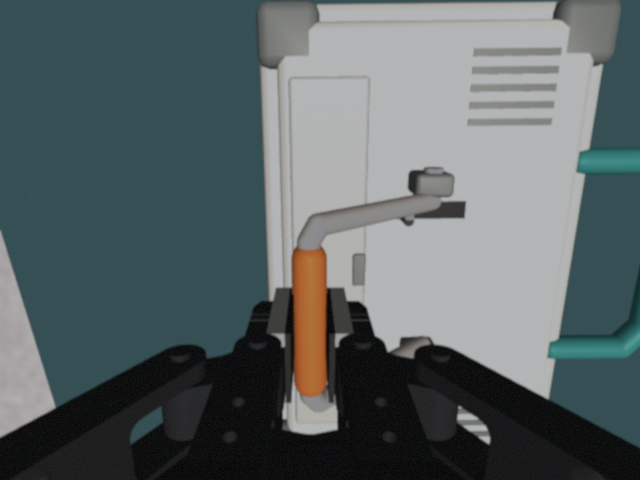

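Request:
{"api": "drive_tool", "payload": {
  "motion": [
    [[0,0,0,0,-0.2],[0,0,0,0,-0.2],[0,0,0,0,-0.2],[0,0,-0.9,0,-0.2],[0,0,-0.9,0,-0.2],[0,0,-0.9,0,-0.2],[0,0.9,0,0,-0.2],[0,0.95,0,0,-0.2],[0,0.95,0,0,-0.2],[0,0.95,0,0,-0.2],[0,0.95,0,0,-0.2],[0,0.95,0,0,-0.2],[0,0,0.9,0,-0.2],[0,0,0.9,0,-0.2],[0,0,0.6,0,-0.2],[0,0,0,0,-0.2],[0,0,0,0,-0.2]]
  ]
}}

```text
time_s: 13.3
eef_pos: [0.6596, 0.0944, 0.1027]
ee_rot: [-179.9, 0.0, 65.5]
ft_force: [0.8, -0.4, 0.5]
finger_gap: 0.034
grasp_force: 0.0
```

```bash
python3 look.py f wrist side scene
```

```text
{'time_s': 13.3, 'joints': array([  0.9346,  30.057 ,   3.2959,  63.3517,   0.0091, 115.4625]), 'eef_pos': array([0.6596, 0.0944, 0.1027]), 'ee_rot': array([-179.8943,    0.0403,   65.4721]), 'ft_force': array([ 0.752 , -0.4185,  0.4574]), 'finger_gap': 0.03396992398119372, 'grasp_force': 0.0}
wrist handle 0.7 [310.6 253.4] [0.6615 0.0952 0.018 ]
wrist hinge 0.56 [ 53.7 268.8] [0.552  0.1443 0.039 ]
side handle 0.79 [351.4 228.2] [0.6569 0.0891 0.018 ]
side heel 0.95 [278.1 218.2] [0.487  0.1836 0.027 ]
side hinge 0.96 [307.2 218.1] [0.5537 0.1431 0.039 ]
side hinge 0.68 [279.5 226.7] [0.4747 0.1328 0.039 ]
side foot 0.56 [282.3 201.3] [0.5166 0.237  0.039 ]
side panel 0.73 [280.5 226.1] [0.4914 0.1788 0.003 ]
side stylus 0.63 [307.3 185.9] [0.6263 0.3364 0.003 ]
side stylus 0.45 [262.6 162.6] [0.5398 0.5083 0.003 ]
side gel 0.73 [312.8 271. ] [ 0.5096 -0.0146  0.003 ]
side gel 0.63 [278.5 224.5] [0.4885 0.1872 0.003 ]
scene handle 0.58 [370.1 267.9] [0.6505 0.0887 0.018 ]
scene heel 0.6 [361.4 215.9] [0.484  0.1753 0.027 ]
scene hinge 0.56 [364.3 231.2] [0.5471 0.1409 0.039 ]
scene hinge 0.39 [129.5 290.3] [ 0.3866 -0.4849  0.039 ]
scene foot 0.48 [363.1 209.3] [0.4741 0.1877 0.039 ]
scene panel 0.81 [362.4 219.4] [0.4788 0.1835 0.003 ]
scene stylus 0.6 [373.7 268.1] [0.647 0.104 0.003]
scene stylus 0.56 [430.4 234.9] [0.6361 0.3118 0.003 ]
```

View pics/f_wrist.png

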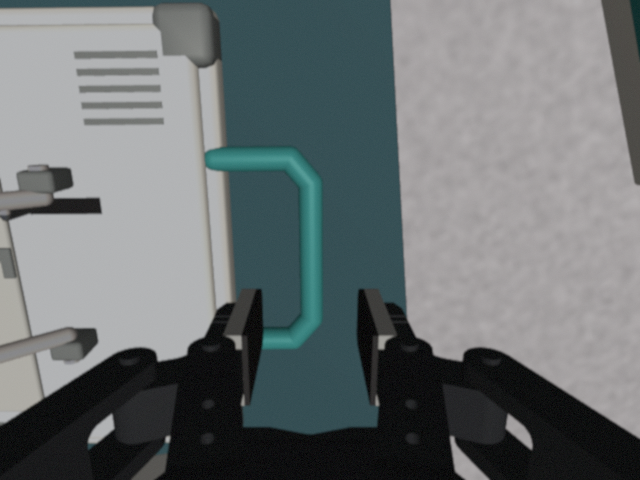

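Request:
{"api": "drive_tool", "payload": {
  "motion": [
    [[0,0.05,0.9,0,-0.2],[0,0,0.9,0,-0.2],[0,0,0.5,0,-0.2],[0,0,0.25,0,-0.2],[0,0,0,0,-0.2],[0,0,0,0,-1],[0,0,0,0,-1],[0,0,0,0,-1],[0,0,0,0,-1],[0,0,0,0,-1],[0,0,0,0,-1]]
  ],
  "newtons": 30
}}

```text
time_s: 15.42
eef_pos: [0.6617, 0.094, 0.0282]
ee_rot: [179.9, -0.1, 65.5]
ft_force: [-2.4, 1.2, 6.2]
finger_gap: 0.0108
grasp_force: 30.3
```

```bash
python3 - <<'E'
import numpy as np
a=np.radians(np.arange(0,91,3));p=[(192*np.cos(t)-15*np.sin(t),192*np.sin(t)+15*np.cos(t)) for t in a]
b=np.radians(np.arange(2,17,2));p+=[(-24+9*np.cos(t)-192*np.sin(t),9*np.sin(t)+192*np.cos(t)) for t in b]
d=np.diff(np.array(p),axis=0)/30
print([[0,round(x,3),round(-z,3),0,-1] for x,z in d])
E
```

```text
[[0, np.float64(-0.035), np.float64(-0.334), 0, -1], [0, np.float64(-0.052), np.float64(-0.332), 0, -1], [0, np.float64(-0.07), np.float64(-0.329), 0, -1], [0, np.float64(-0.087), np.float64(-0.325), 0, -1], [0, np.float64(-0.104), np.float64(-0.32), 0, -1], [0, np.float64(-0.12), np.float64(-0.314), 0, -1], [0, np.float64(-0.137), np.float64(-0.307), 0, -1], [0, np.float64(-0.152), np.float64(-0.3), 0, -1], [0, np.float64(-0.168), np.float64(-0.291), 0, -1], [0, np.float64(-0.183), np.float64(-0.282), 0, -1], [0, np.float64(-0.197), np.float64(-0.272), 0, -1], [0, np.float64(-0.211), np.float64(-0.261), 0, -1], [0, np.float64(-0.225), np.float64(-0.25), 0, -1], [0, np.float64(-0.238), np.float64(-0.238), 0, -1], [0, np.float64(-0.25), np.float64(-0.225), 0, -1], [0, np.float64(-0.261), np.float64(-0.212), 0, -1], [0, np.float64(-0.272), np.float64(-0.198), 0, -1], [0, np.float64(-0.282), np.float64(-0.183), 0, -1], [0, np.float64(-0.291), np.float64(-0.168), 0, -1], [0, np.float64(-0.299), np.float64(-0.153), 0, -1], [0, np.float64(-0.307), np.float64(-0.137), 0, -1], [0, np.float64
[... 155 characters left out ...]
(-0.329), np.float64(-0.07), 0, -1], [0, np.float64(-0.332), np.float64(-0.053), 0, -1], [0, np.float64(-0.334), np.float64(-0.035), 0, -1], [0, np.float64(-0.336), np.float64(-0.018), 0, -1], [0, np.float64(-0.336), np.float64(-0.0), 0, -1], [0, np.float64(-0.336), np.float64(0.017), 0, -1], [0, np.float64(-0.224), np.float64(-0.007), 0, -1], [0, np.float64(-0.224), np.float64(0.001), 0, -1], [0, np.float64(-0.223), np.float64(0.009), 0, -1], [0, np.float64(-0.223), np.float64(0.017), 0, -1], [0, np.float64(-0.222), np.float64(0.025), 0, -1], [0, np.float64(-0.221), np.float64(0.032), 0, -1], [0, np.float64(-0.22), np.float64(0.04), 0, -1], [0, np.float64(-0.218), np.float64(0.048), 0, -1]]
```

Request:
{"api": "drive_tool", "payload": {
  "motion": [
    [[0,-0.035,-0.335,0,-1],[0,-0.05,-0.33,0,-1],[0,-0.07,-0.33,0,-1],[0,-0.085,-0.325,0,-1],[0,-0.105,-0.32,0,-1],[0,-0.12,-0.315,0,-1],[0,-0.135,-0.305,0,-1],[0,-0.15,-0.3,0,-1],[0,-0.17,-0.29,0,-1],[0,-0.185,-0.28,0,-1],[0,-0.195,-0.27,0,-1],[0,-0.21,-0.26,0,-1],[0,-0.225,-0.25,0,-1],[0,-0.24,-0.24,0,-1],[0,-0.25,-0.225,0,-1]]
  ]
}}

```text
time_s: 16.67
eef_pos: [0.6015, 0.1212, 0.1605]
ee_rot: [179.7, -0.1, 65.5]
ft_force: [6.7, -5.1, 3.7]
finger_gap: 0.0106
grasp_force: 29.4
```

```bash
python3 look.py g wrist side scene
```

```text
{'time_s': 16.6667, 'joints': array([  3.5971,  22.9216,   0.0501,  66.8579,  -0.0703, 118.1442]), 'eef_pos': array([0.6015, 0.1212, 0.1605]), 'ee_rot': array([179.7282,  -0.0657,  65.4528]), 'ft_force': array([ 6.7489, -5.0741,  3.6517]), 'finger_gap': 0.010599716482617781, 'grasp_force': 29.42518562078476}
wrist handle 0.65 [312.3 316.7] [0.579  0.0633 0.018 ]
wrist heel 0.58 [ 81.7 231.8] [0.4743 0.1801 0.027 ]
wrist hinge 0.59 [109.4 261. ] [0.4868 0.1577 0.039 ]
wrist panel 0.89 [116.8 224.3] [0.4842 0.1744 0.003 ]
wrist panel 0.53 [ 81.9 231.1] [0.4601 0.1802 0.003 ]
wrist gel 0.34 [ 80.3 230.6] [0.4593 0.1809 0.003 ]
side handle 0.9 [326.9 185.9] [0.672  0.2959 0.018 ]
side heel 0.96 [271.7 225.1] [0.4623 0.1609 0.027 ]
side heel 0.58 [327.1 473.4] [ 0.3514 -0.4924  0.027 ]
side hinge 0.77 [288.8 204. ] [0.5291 0.2191 0.039 ]
side foot 0.44 [262.3 201.1] [0.4659 0.2561 0.039 ]
side panel 0.83 [278.8 224.6] [0.4892 0.1865 0.003 ]
side stylus 0.42 [278.3 226.5] [0.4854 0.1791 0.003 ]
side gel 0.97 [311.4 271.5] [ 0.5059 -0.0151  0.003 ]
scene handle 0.87 [371.4 218.4] [0.5013 0.1992 0.018 ]
scene heel 0.92 [358.1 209.5] [0.4572 0.1821 0.027 ]
scene heel 0.71 [158.  375.4] [ 0.6494 -0.5102  0.027 ]
scene hinge 0.64 [360.6 211.8] [0.4785 0.1758 0.039 ]
scene hinge 0.36 [309.6 256.8] [ 0.5435 -0.0366  0.039 ]
scene foot 0.59 [359.4 195.5] [0.4204 0.2117 0.039 ]
scene panel 0.7 [361.4 219. ] [0.4758 0.182  0.003 ]
scene stylus 0.63 [433.3 233.6] [0.6367 0.322  0.003 ]
scene gel 0.78 [309.6 258.5] [ 0.5223 -0.0253  0.003 ]
```

View pics/g_side.png

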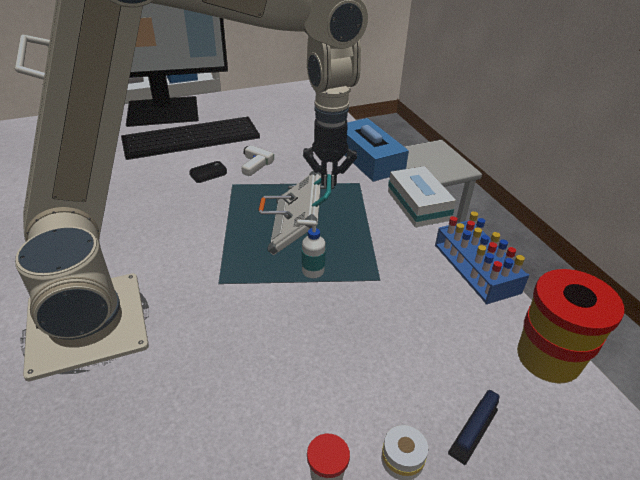

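Request:
{"api": "drive_tool", "payload": {
  "motion": [
    [[0,-0.26,-0.21,0,-1],[0,-0.27,-0.2,0,-1],[0,-0.28,-0.185,0,-1],[0,-0.29,-0.17,0,-1],[0,-0.3,-0.155,0,-1],[0,-0.305,-0.135,0,-1],[0,-0.315,-0.12,0,-1],[0,-0.32,-0.105,0,-1],[0,-0.325,-0.085,0,-1],[0,-0.33,-0.07,0,-1],[0,-0.33,-0.055,0,-1],[0,-0.335,-0.035,0,-1],[0,-0.335,-0.02,0,-1],[0,-0.335,0,0,-1],[0,-0.335,0.015,0,-1],[0,0,0,0,-1],[0,0,0,0,-1]]
  ]
}}

```text
time_s: 19.28
eef_pos: [0.472, 0.1791, 0.2063]
ee_rot: [179.9, 0.0, 65.5]
ft_force: [-4.8, -9.0, 19.3]
finger_gap: 0.0106
grasp_force: 33.8
```

```bash
python3 look.py i wrist side scene | grep -v -e gel -e stylus
```

```text
{'time_s': 19.2833, 'joints': array([ 11.3029,  11.3875,  -9.8095,  68.7255,  -0.0977, 125.7969]), 'eef_pos': array([0.472 , 0.1791, 0.2063]), 'ee_rot': array([179.88  ,   0.0338,  65.5059]), 'ft_force': array([-4.8484, -9.0169, 19.3331]), 'finger_gap': 0.010611116362475154, 'grasp_force': 33.76697659492493}
wrist handle 0.73 [310.6 318.9] [0.4381 0.0993 0.018 ]
wrist foot 0.75 [218.9 214.6] [0.4172 0.2082 0.039 ]
wrist panel 0.61 [325.3 209.4] [0.4845 0.1732 0.003 ]
side handle 0.8 [271.  162.3] [0.5583 0.4769 0.018 ]
side heel 0.76 [268.8 228.1] [0.4515 0.1513 0.027 ]
side heel 0.5 [266.3 163.2] [0.539 0.462 0.027]
side hinge 0.9 [262.7 201.8] [0.4659 0.2526 0.039 ]
side foot 0.49 [245.9 215.2] [0.4074 0.209  0.039 ]
side panel 0.63 [279.4 226.6] [0.488  0.1777 0.003 ]
scene handle 0.68 [361.6 166.9] [0.2978 0.3057 0.018 ]
scene heel 0.68 [358.6 215.5] [0.4783 0.1694 0.027 ]
scene heel 0.26 [129.8 290.3] [ 0.3765 -0.4842  0.027 ]
scene hinge 0.95 [359.5 193. ] [0.4117 0.2181 0.039 ]
scene hinge 0.42 [365.8 234.7] [0.5603 0.1368 0.039 ]
scene panel 0.71 [360.4 217.4] [0.4688 0.1833 0.003 ]
```

View pics/i_side.png

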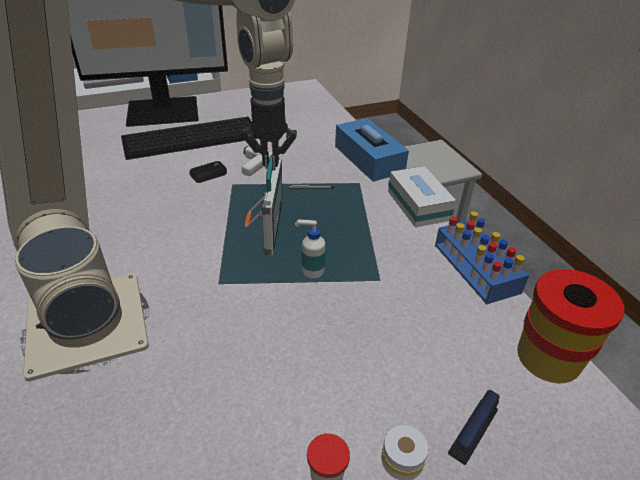

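Request:
{"api": "drive_tool", "payload": {
  "motion": [
    [[0,-0.22,-0.07,0,-1],[0,-0.225,0,0,-1],[0,-0.225,0.01,0,-1],[0,-0.225,0.015,0,-1],[0,-0.22,0.025,0,-1],[0,-0.22,0.03,0,-1],[0,-0.22,0.04,0,-1],[0,0,0,0,-1],[0,0,0,0,-1],[0,0,0,0,-1]]
  ]
}}

```text
time_s: 21.32
eef_pos: [0.43, 0.1995, 0.2035]
ee_rot: [180.0, -0.1, 65.5]
ft_force: [-2.3, -3.4, 10.1]
finger_gap: 0.0105
grasp_force: 33.7
```

```bash
python3 look.py j wrist side scene | grep -v -e gel -e stylus
```

```text
{'time_s': 21.3167, 'joints': array([ 14.7149,   8.5197, -13.8611,  67.5572,   0.0166, 129.1968]), 'eef_pos': array([0.43  , 0.1995, 0.2035]), 'ee_rot': array([179.9625,  -0.0521,  65.5181]), 'ft_force': array([-2.2746, -3.4216, 10.0637]), 'finger_gap': 0.010460056526999275, 'grasp_force': 33.73859524726868}
wrist handle 0.93 [311.6 321.1] [0.3965 0.1193 0.018 ]
wrist hinge 0.33 [452.6 197.8] [0.5269 0.1731 0.039 ]
wrist foot 0.86 [267.9 211.7] [0.4076 0.2169 0.039 ]
wrist panel 0.96 [373.1 213. ] [0.4752 0.1765 0.003 ]
side handle 0.94 [250.  167.4] [0.4891 0.4694 0.018 ]
side heel 0.64 [264.5 226.2] [0.4434 0.1627 0.027 ]
side hinge 0.89 [252.8 202.6] [0.4398 0.2579 0.039 ]
side hinge 0.3 [471.7 431.9] [ 0.6061 -0.5182  0.039 ]
side foot 0.59 [243.2 217.7] [0.398  0.2009 0.039 ]
side panel 0.9 [272.8 226.3] [0.4719 0.1849 0.003 ]
scene handle 0.62 [360.2 157.1] [0.2554 0.3296 0.018 ]
scene heel 0.62 [358.6 211.8] [0.4658 0.178  0.027 ]
scene hinge 0.94 [356.2 193.2] [0.407  0.2093 0.039 ]
scene panel 0.64 [360.3 215.6] [0.4625 0.1873 0.003 ]
```

```bash
cat > t.py <<'E'
from h import *
np.set_printoptions(precision=4,suppress=True)
from scipy.optimize import least_squares
P=dict(handle=(192,0,15),heel=(0,0,24),hinge=(73,0,36),foot=(21,0,80),panel=(0,0,0))
obs=[]
for n in("wrist","side","scene"):
    p=viewer.get_image(n)
    for k in P:
        q=viewer.mark_of(k,p)
        if q and q[0]["conf"]>.4: obs.append((p,k,np.array(q[0]["uv"])))
def X(v,k):
    a=np.array(P[k])/1000
    return v[:3]+R.from_euler("zy",[v[3],-v[4]]).apply(a)
f=lambda v:np.concatenate([proj(p,X(v,k))-uv for p,k,uv in obs])
r=least_squares(f,[.48,.175,.005,-.42,1.75],loss="soft_l1");v=r.x
print("pos",v[:3],"yaw,tilt",np.degrees(v[3:]));print(np.abs(f(v)).reshape(-1,2).max(1))
for k in P:print(k,X(v,k))
E
python3 t.py
```

```text
pos [0.4837 0.2143 0.007 ] yaw,tilt [ -4.5215 101.589 ]
[0.1897 2.7227 0.4592 9.5733 1.1215 4.3725 9.9778 1.9771 8.3959 1.6159
 8.7405]
handle [0.4306 0.1992 0.1915]
heel [0.4602 0.2143 0.0022]
hinge [0.4339 0.2086 0.0711]
foot [0.4012 0.2127 0.0114]
panel [0.4837 0.2143 0.007 ]
```

```bash
sed -i 's/"zy"/"ZY"/' t.py; python3 t.py
```

```text
pos [0.4768 0.1767 0.0074] yaw,tilt [-26.4738 100.6918]
[ 0.313   0.693   2.0629  2.9939  2.0459 21.9949  1.3757  0.436   4.1422
  1.7178  0.8707]
handle [0.4317 0.1991 0.1933]
heel [0.4557 0.1872 0.003 ]
hinge [0.433  0.1985 0.0725]
foot [0.4029 0.2135 0.0132]
panel [0.4768 0.1767 0.0074]
```

Request:
{"api": "drive_tool", "payload": {
  "motion": [
    [[0,-0.15,0.02,0,-1],[0,-0.15,0.03,0,-1],[0,-0.15,0.03,0,-1],[0,0,0,0,-1],[0,0,0,0,-1],[0,0,0,0,-1]]
  ]
}}

```text
time_s: 24.82
eef_pos: [0.4176, 0.2052, 0.2007]
ee_rot: [-180.0, -0.1, 65.5]
ft_force: [-0.9, -1.4, 7.1]
finger_gap: 0.0101
grasp_force: 33.7
```

```bash
python3 t.py; python3 look.py k side
```

```text
pos [0.4751 0.1777 0.0095] yaw,tilt [-26.033  104.5762]
[0.3772 1.4155 0.7386 2.4696 2.2173 1.0436 0.6728 1.8733 2.7327 4.4283
 4.3874]
handle [0.4186 0.2053 0.1916]
heel [0.4542 0.1879 0.0035]
hinge [0.4272 0.2011 0.0711]
foot [0.4007 0.214  0.0097]
panel [0.4751 0.1777 0.0095]
{'time_s': 25.7167, 'joints': array([ 15.7811,   7.7933, -15.1653,  67.0167,   0.0456, 130.2679]), 'eef_pos': array([0.4177, 0.2051, 0.2007]), 'ee_rot': array([-179.9894,   -0.0508,   65.5132]), 'ft_force': array([-1.8565, -0.9957,  7.3143]), 'finger_gap': 0.010404728243352802, 'grasp_force': 33.754366636276245}
side handle 0.63 [244.1 164.6] [0.4764 0.4912 0.018 ]
side handle 0.46 [265.9 225.3] [0.4509 0.1764 0.018 ]
side heel 0.96 [264.2 229. ] [0.4393 0.1518 0.027 ]
side hinge 0.7 [251.3 202.3] [0.4363 0.2607 0.039 ]
side foot 0.61 [239.9 219.7] [0.3878 0.1954 0.039 ]
side foot 0.59 [254.3 204.9] [0.4406 0.2463 0.039 ]
side panel 0.81 [277.2 225.6] [0.4838 0.1838 0.003 ]
side stylus 0.69 [312.7 185.5] [0.6421 0.3331 0.003 ]
side gel 0.85 [312.6 270.8] [ 0.5094 -0.0137  0.003 ]
```

View pics/k_side.png

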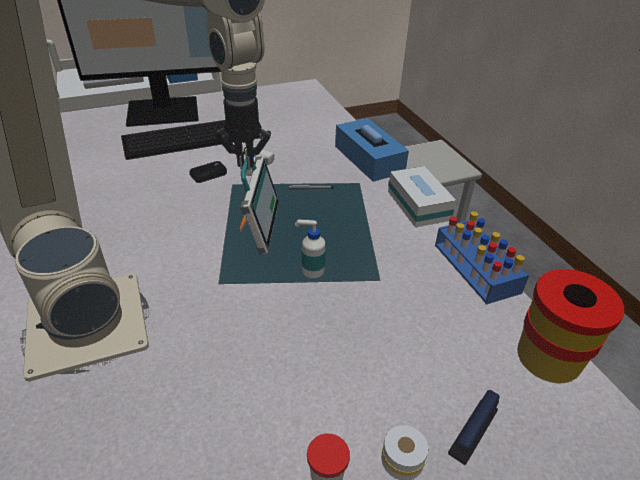

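Request:
{"api": "drive_tool", "payload": {
  "motion": [
    [[0,-0.1,0.05,0,-1],[0,0,0,0,-1],[0,0,0,0,-1]]
  ]
}}

```text
time_s: 26.37
eef_pos: [0.4156, 0.2063, 0.1996]
ee_rot: [179.9, -0.1, 65.5]
ft_force: [0.8, -2.5, 8.9]
finger_gap: 0.0105
grasp_force: 33.9
```

Request:
{"api": "drive_tool", "payload": {
  "motion": [
    [[0,-0.1,0.05,0,-1],[0,0,0,0,-1],[0,0,0,0,-1]]
  ]
}}

```text
time_s: 26.62
eef_pos: [0.413, 0.2074, 0.1974]
ee_rot: [179.9, -0.0, 65.5]
ft_force: [2.9, -1.1, 1.0]
finger_gap: 0.0105
grasp_force: 33.1
```

```bash
python3 t.py
```

```text
pos [0.4806 0.1757 0.012 ] yaw,tilt [-26.6674 107.984 ]
[0.1957 4.1564 0.8955 2.1219 3.0799 0.9834 2.1735 1.9109 3.3588 1.0476
 4.6179 2.3213]
handle [0.4149 0.2087 0.19  ]
heel [0.4602 0.1859 0.0046]
hinge [0.4299 0.2011 0.0703]
foot [0.4068 0.2127 0.0073]
panel [0.4806 0.1757 0.012 ]
```

Request:
{"api": "drive_tool", "payload": {
  "motion": [
    [[0,0,0.07,0,-1],[0,0,0,0,-1],[0,0,0,0,-1],[0,0,0,0,-1],[0,0,0,0,-1],[0,0,0,0,-1]]
  ]
}}

```text
time_s: 28.02
eef_pos: [0.4132, 0.2073, 0.1969]
ee_rot: [179.9, -0.1, 65.5]
ft_force: [-1.0, -0.8, 22.1]
finger_gap: 0.0108
grasp_force: 35.3
```

```bash
python3 t.py; python3 t.py; python3 -c "
from h import *
s=st();print(s['eef_pos'],s['ft_force'],s['qvel'])"
```

```text
pos [0.4816 0.1792 0.0137] yaw,tilt [-24.576  107.7887]
[0.2403 4.4356 2.5684 1.759  0.3211 1.6913 4.0062 2.9887 0.6958 4.3711
 4.0605 1.8691]
handle [0.4153 0.2095 0.192 ]
heel [0.4608 0.1887 0.0064]
hinge [0.4301 0.2027 0.0723]
foot [0.4065 0.2135 0.0093]
panel [0.4816 0.1792 0.0137]
pos [0.4796 0.1788 0.0101] yaw,tilt [-23.6735 107.4328]
[ 2.7268  3.3316  0.1113  0.5151  1.8055  3.5013  3.6303  1.377   1.1435
  0.6901 55.1486  0.7314]
handle [0.4138 0.2077 0.1888]
heel [0.4586 0.188  0.0029]
hinge [0.4281 0.2014 0.0689]
foot [0.4039 0.212  0.0061]
panel [0.4796 0.1788 0.0101]
[0.41321328 0.20732726 0.19686932] [-2.4443608  -0.85455919 21.68917999] [-0.0223315  -0.01723852  0.01629915  0.09902468 -0.0471843  -0.04979273]
```

```bash
python3 -c "
from h import *
print(workorder.close_job())"
```

```text
the job is handed in; nothing more can be done
None
```

I opened the kickstand and stood the panel on the pad, leaning back about 17° by camera, with the gripper holding the handle at about 35 N, and handed the job in at about 29 s with no verdict shown; the foot's load on the pad is inferred from a 22 N reaction at the wrist, and I viewed 11 pictures, one over the limit of 10.

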